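# Clip the lid onto the colour-paste box

## Robot

A 6-joint arm with a two-finger parallel gripper is mounted at the origin on the work surface. World frame = base frame: x ahead of the robot, y to its left, z up, the work surface at z = 0. Lengths are in m, angles in rad, forces in N, time in s.
With the tool pointing down it reaches from about 0.3 to 0.75 m from the base axis. Payload 8.5 kg.
Tool frame: the origin (TCP) lies at the very end of the fingers, on their centre line; the grasp point (between the pads) lies 19 mm behind it; z points along the fingers, y is the line along which they close (so a half turn about z gives the same grasp; the last joint's range is limited). The gripper opens to 88 mm and grips with 3 to 60 N. Pads are 18 mm wide; open, the fingers measure 123 mm over their backs; the gripper's body (75 mm by 187 mm) begins 45 mm behind the grasp point.
Start: joints at [1.127, 0.381, 1.297, -0, 1.464, -0.215], TCP at [0.125, 0.536, 0.239] pointing down, gripper open.
Joint ranges: [-3.11, 3.11], [-0.89, 2.33], [0.22, 2.48], [-1.42, 4.56], [0.17, 2.85], [-2.88, 2.88]. Speed limits (rad/s): [2.39, 2.39, 3.14, 3.14, 3.14, 3.14].

## Interface

Orientations are given as a unit quaternion [w, x, y, z].
In Python, from cell import arm gives the robot as it stands. The module is installed in compiled form; this text tells all that it offers.
- The arm moves only by the tool jog_arm, never from a script. Its argument "moves" is a list that holds one entry, the list of rows, each a list of 5 numbers: the shift along the world's x, y, z in m, then the turn about the world's z in degrees, then the finger opening in m, from 0 to 0.0881. In form: [[[dx, dy, dz, roll, fingers], ...]]. A call has 1 to 20 rows; each row is the pose to reach, as a shift and turn from the pose commanded when the call began; what a row does not reach only later rows make up. A row lasts 1/12 s, in which the tool goes at most 41.7 mm and 7.16 degrees, less where a joint would pass 70% of its speed; a pose out of reach is approached as far as the arm can. A call with a gripper value outside its range is refused whole. The fingers move at their own pace and stop on an object; "newtons" is the grip in N (left out, the last holds). Time passes only in rows, so rows that repeat a pose let the fingers close. It gives the time, the measured TCP pose, the force, the opening and the grip force at its end, in the units of the state.
- arm.sense(): the state, without advancing time (a new reading comes with each control period).
- arm.capture(name): name is "scene" or "side" or "wrist"; returns a dict with "pixels" (384x512x3 uint8, red, green, blue), "K" (3x3 intrinsics, pixels), "R" (3x3) and "t" (3): a world point X has camera coordinates R X + t; the wrist camera has in their place "T_tool_cam" (4x4, takes a point from camera to tool coordinates, whose origin is the TCP and whose axes are the flange's). Camera axes: x right, y down, z forward; pixel columns grow to the right and rows downward; lengths in m; the calibration is good to about 2 mm. The wrist camera is an equidistant fisheye: a pixel r from the principal point sees the ray r / f radians off the axis. A picture is of the moment at which its call begins: read the wrist's pose just before it. There is no depth.
- arm.sign_off(): hands the job in; it is judged then, once.
The state is a dict: "time": time; "joints": joint angles; "joint_velocities": joint speeds; "joint_efforts": joint torques, N m; "ee_pos": TCP position; "ee_rot": TCP orientation; "ft_force": force on the tool from outside, world axes, zero at the start; "torque": the same for the moment, N m; "gripper_width": finger opening in m; "grip_force": force on a finger pad.
Only numpy, scipy, OpenCV 4.12 (cv2) and the standard library are available. Lean on these libraries where they do the work, as an engineer would, in place of code of your own. Each camera call takes 0.05 s, during which the arm holds its last target. There are 200 camera calls.

## Task

Close up the box of colour-paste jars: fetch the blue lid by its black handle, lower it squarely onto the box with all four orange clips still open (do not drop it), then snap the four clips fully down over the rim. Work corner to opposite corner so that the seal seats evenly: after the first clip do the one diagonally across from it, then the other two. Leave the box where it stands, and do not shift or knock over the bottle, jars and spatula around it.

Things in the scene. Friction and masses are not known exactly. Their poses are not given: they have to be found in the camera images.
- box_mouth (a point): Centre of the open mouth of the white box, at the height of its top edge, 84 mm above the table; box axes (yaw within 0.4 rad). Box 132 (x) by 194 mm (y) outside, opening 126 x 188 mm, jars inside up to 65 mm. A flange runs round the top, out to x = +-80, y = +-103 mm, with a rolled lip 71 mm above the table. Loose, about 3 kg: a level push over 16 N slides it.
- lid_handle (a point): Centre of the lid's grip bar: black, 20 mm wide (lid x), 104 long (lid y), 14 high, 26 mm above the plate's top, clear beneath save for end posts at y = +-46 mm. Lid axes. The lid (about 0.46 kg) is a blue plate 164 (x) by 212 (y) by 5 mm; open clips stick out up to 41 mm more on its long sides. It starts right way up on the table beside the box, yaw within 0.5 rad; fits either way round.
- lid_plate (a point): Centre of the underside of the lid's plate, 31 mm below the grip bar's centre (lid axes). Below it a seal ridge goes 10 mm down into the box (123 x 185 mm at its top, tapering to 115 x 177 mm at its foot, so it centres itself: 5 mm lead-in, 1.5 mm play all round at the end). With the lid home this point meets box_mouth, but for the play.
- clip_a_hinge (a point): Mid-point of clip a's hinge axis, fixed to the lid: lid x +81, y +62 mm, 6 mm above the lid plate's underside. Its diagonal partner is clip c. All clips: orange flap 42 mm wide, 40 mm from hinge to free end, 4 mm thick, outer face 5 mm outside the hinge axis when shut, 3 mm outward pull lip at the free end; a hook inside snaps under the flange's rolled lip.
- clip_b_hinge (a point): Mid-point of clip b's hinge axis, fixed to the lid: lid x +81, y -62 mm, 6 mm above the lid plate's underside. Its diagonal partner is clip d. Pushed 20 to 26 mm from its hinge, a clip swings with under 1 N, resists over the last 0.35 rad with up to 9 N (push straight in towards the box), and snaps shut by itself below about 0.1 rad.
- clip_c_hinge (a point): Mid-point of clip c's hinge axis, fixed to the lid: lid x -81, y -62 mm, 6 mm above the lid plate's underside. Its diagonal partner is clip a. Once shut a clip stays (some 4 N to reopen); a half-shut clip does not hold.
- clip_d_hinge (a point): Mid-point of clip d's hinge axis, fixed to the lid: lid x -81, y +62 mm, 6 mm above the lid plate's underside. Its diagonal partner is clip b. Beside and below the flap there is free room down to the table, save for the bystanders.
- clip_a (a joint): Hinge angle of clip a (rad): 0 = snapped shut, hanging flat against the side of the box (0.06 either way with the lid's play); 1.57 = straight out sideways; larger = leaning up and out, stop at 2.3. Starts between 1.7 and 2.15 and stays where it is left.
- clip_b (a joint): Hinge angle of clip b (rad): 0 = snapped shut, hanging flat against the side of the box (0.06 either way with the lid's play); 1.57 = straight out sideways; larger = leaning up and out, stop at 2.3. Starts between 1.7 and 2.15 and stays where it is left.
- clip_c (a joint): Hinge angle of clip c (rad): 0 = snapped shut, hanging flat against the side of the box (0.06 either way with the lid's play); 1.57 = straight out sideways; larger = leaning up and out, stop at 2.3. Starts between 1.7 and 2.15 and stays where it is left.
- clip_d (a joint): Hinge angle of clip d (rad): 0 = snapped shut, hanging flat against the side of the box (0.06 either way with the lid's play); 1.57 = straight out sideways; larger = leaning up and out, stop at 2.3. Starts between 1.7 and 2.15 and stays where it is left.
- bottle_mid (a point): Bystander: middle (85 mm up) of a white bottle with a yellow label and red cap, 60 mm across, 170 mm tall, 0.38 kg, standing past one short end of the box.
- jar_green_mid (a point): Bystander: middle (40 mm up) of a white jar with green label and cap, 62 mm across, 80 mm tall, standing past the other short end of the box.
- jar_red_mid (a point): Bystander: middle (35 mm up) of a white jar with red label and cap, 62 mm across, 70 mm tall, standing past the far long side of the box.
- spatula_mid (a point): Bystander: a 200 mm mixing spatula lying flat on the table on the robot's side of the lid, this point 10 mm above its middle; its length runs along its x, handle to -x; under 30 mm high.

How it is judged:
On the way, in this order (a step that is already met when the one before it is completed fails the run):
1. the lid sits home and level on the box with all four clips still open (horizontal distance between lid_plate and box_mouth below 0.006 m and z of lid_plate in the frame of box_mouth between -0.0025 and 0.0025 m and angle between the z axis of lid_plate and the z axis of box_mouth, either way round below 0.03 rad and angle between the y axis of lid_plate and the y axis of box_mouth, either way round below 0.08 rad and value of joint each of clip_a, clip_b, clip_c, clip_d above 1 rad), for 0.2 s.
2. two diagonally opposite clips are snapped shut while the other two are still open (((value of joint each of clip_a, clip_c below 0.13 rad and value of joint each of clip_b, clip_d above 1 rad) or (value of joint each of clip_b, clip_d below 0.13 rad and value of joint each of clip_a, clip_c above 1 rad))), for 0.1 s.
At the end, for the whole second after the job is handed in: Lid home on the box (6 mm sideways, 2.5 mm in height, 0.03 rad level, 0.08 rad square); all four clips below 0.13 rad; box at rest, upright and within 30 mm of its start; bottle, jars and spatula within 30 mm of theirs, bottle and jars upright (horizontal distance between lid_plate and box_mouth below 0.006 m and z of lid_plate in the frame of box_mouth between -0.0025 and 0.0025 m and angle between the z axis of lid_plate and the z axis of box_mouth, either way round below 0.03 rad and angle between the y axis of lid_plate and the y axis of box_mouth, either way round below 0.08 rad and value of joint each of clip_a, clip_b, clip_c, clip_d below 0.13 rad and distance of each of box_mouth, bottle_mid, jar_green_mid, jar_red_mid, spatula_mid from where it was at the start of the episode below 0.03 m and angle between box_mouth's own z axis and vertical below 0.05 rad and linear speed of box below 0.02 m/s and angle between each of bottle_mid, jar_green_mid, jar_red_mid's own z axis and vertical below 0.2 rad); the robot touches nothing.
It fails at once if the box is shoved more than 30 mm or tipped (distance of box_mouth from where it was at the start of the episode above 0.03 m or angle between box_mouth's own z axis and vertical above 0.15 rad).
It fails at once if the bottle, a jar or the spatula is shifted more than 30 mm, or the bottle or a jar is tipped (distance of any of bottle_mid, jar_green_mid, jar_red_mid, spatula_mid from where it was at the start of the episode above 0.03 m or angle between any of bottle_mid, jar_green_mid, jar_red_mid's own z axis and vertical above 0.3 rad).
It fails at once if the lid is dropped (falls freely from more than about 20 mm) (contact force between lid and the fingers below 0.05 N and linear speed of lid above 0.62 m/s).
It also fails if it takes over 72 s, if anything falls off the work surface, if the arm or the gripper's body presses on something with over 40 N, if the wrist force passes 120 N, or if a joint passes its speed limit or range.

## Working session

There is one attempt and no reset: what is moved stays moved. The work goes in short steps, Python scripts to look and compute and a tool call to move; the robot and the scene stay as the last step left them, time stands still between calls to the robot, and variables do not carry over. Pictures are saved under pics/ and viewed, at most 10 in all, crops included, and the job is handed in when it is done.

Besides the shell and the picture viewer there is one more tool, called after ">>>" as name([rows], argument=value, ...), one row to a line, values as JSON. jog_arm: Moves the arm, as the interface text tells. Its arguments: {"type":"object","properties":{"moves":{"type":"array","items":{"type":"array","items":{"type":"array","items":{"type":"number"}}}},"newtons":{"type":"number"}},"required":["moves"]}

```bash
mkdir -p pics; cat > h.py <<'E'
import numpy as np, cv2
from scipy.spatial.transform import Rotation as Rn
from cell import arm
def cap(n):
    s=arm.sense(); c=arm.capture(n); c['s']=s; return c
def save(c,f): cv2.imwrite('pics/'+f,c['pixels'][:,:,::-1])
def ray(c,uv):
    uv=np.atleast_2d(np.asarray(uv,float)); K=np.array(c['K'])
    x=(uv[:,0]-K[0,2])/K[0,0]; y=(uv[:,1]-K[1,2])/K[1,1]
    if 'R' in c and c['R'] is not None:
        d=np.c_[x,y,np.ones(len(x))]; R=np.array(c['R']); t=np.array(c['t'])
        return -R.T@t, d@R
    r=np.hypot(x,y); k=np.where(r>1e-9,np.sin(r)/np.maximum(r,1e-9),1)
    d=np.c_[x*k,y*k,np.cos(r)]
    T=np.array(c['T_tool_cam']); w=c['s']['ee_rot']; W=Rn.from_quat([w[1],w[2],w[3],w[0]]).as_matrix()
    o=W@T[:3,3]+np.array(c['s']['ee_pos'])
    return o, d@(W@T[:3,:3]).T
def onz(c,uv,z):
    o,d=ray(c,uv); return o+d*((z-o[2])/d[:,2])[:,None]
def proj(c,X):
    X=np.atleast_2d(X); K=np.array(c['K'])
    if 'R' in c and c['R'] is not None:
        p=X@np.array(c['R']).T+np.array(c['t']); x,y=p[:,0]/p[:,2],p[:,1]/p[:,2]
    else:
        T=np.array(c['T_tool_cam']); w=c['s']['ee_rot']; W=Rn.from_quat([w[1],w[2],w[3],w[0]]).as_matrix()
        p=((X-np.array(c['s']['ee_pos']))@W-T[:3,3])@T[:3,:3]
        r=np.hypot(p[:,0],p[:,1]); th=np.arctan2(r,p[:,2]); k=th/np.maximum(r,1e-9); x,y=p[:,0]*k,p[:,1]*k
    return np.c_[x*K[0,0]+K[0,2],y*K[1,1]+K[1,2]]
E
python3 - <<'E'
from h import *
ims=[]
for n in ['scene','side','wrist']:
    c=cap(n); save(c,f'{n}0.png'); print(n,{k:np.round(v,3).tolist() for k,v in c.items() if k in('K','R','t','T_tool_cam')})
print(arm.sense())
E
```

```text
scene {'K': [[403.522, 0.0, 258.568], [0.0, 403.522, 188.036], [0.0, 0.0, 1.0]], 'R': [[0.662, 0.749, 0.02], [0.432, -0.359, -0.828], [-0.613, 0.556, -0.561]], 't': [-0.355, -0.169, 1.484]}
side {'K': [[416.2, 0.0, 260.06], [0.0, 416.2, 188.163], [0.0, 0.0, 1.0]], 'R': [[0.992, -0.125, -0.007], [-0.09, -0.675, -0.732], [0.087, 0.727, -0.681]], 't': [-0.545, 0.104, 1.004]}
wrist {'K': [[297.319, 0.0, 259.176], [0.0, 297.319, 188.052], [0.0, 0.0, 1.0]], 'T_tool_cam': [[-0.001, -0.949, -0.315, 0.082], [1.0, -0.0, -0.001, -0.0], [0.001, -0.315, 0.949, -0.147], [0.0, 0.0, 0.0, 1.0]]}
{'time': 0.15, 'joints': array([ 1.12670926e+00,  3.81070534e-01,  1.29802491e+00, -3.45634475e-05,
        1.46359649e+00, -2.15300024e-01]), 'joint_velocities': array([ 0.0012337 , -0.00356554, -0.0019956 , -0.00036106, -0.00092573,
        0.00097348]), 'joint_efforts': array([ 2.40209803e-03, -4.38080728e+01, -2.24615496e+01,  7.13548483e-02,
        3.43926041e-02, -8.22160814e-05]), 'ee_pos': array([0.12465774, 0.5354742 , 0.2382847 ]), 'ee_rot': array([-1.61692076e-04,  1.14142333e-01,  9.93464255e-01, -5.25601463e-04]), 'ft_force': array([-0.25421086, -0.23875627, -0.47747378]), 'torque': array([ 0.00322967, -0.00977631,  0.02450157]), 'grip_force': 0.0, 'gripper_width': 0.08837423647115297}
```

View pics/scene0.png

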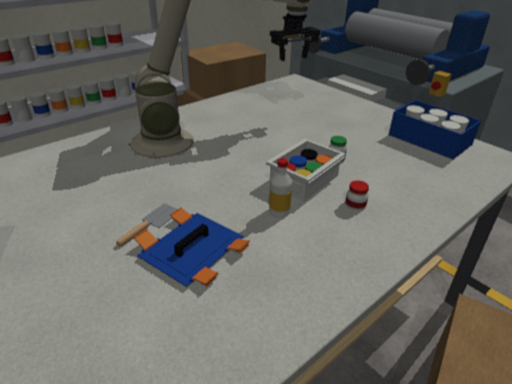

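View pics/side0.png

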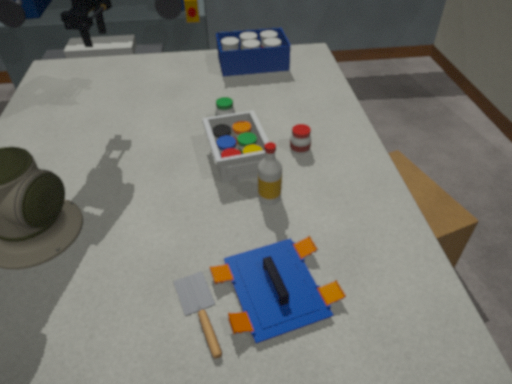

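View pics/wrist0.png

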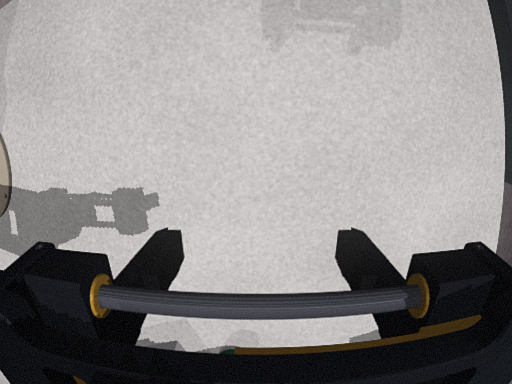

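The side view shows the lid at (275,290) with its handle (275,280), the box at (238,140), the bottle at (270,180) between them, the green jar at (224,105), the red jar at (300,138) and the spatula at (200,315). The wrist sees only bare table.

```bash
python3 - <<'E'
from h import *
for n,roi in (('side',(190,350,220,345)),('scene',(130,250,205,290))):
    c=cap(n); hsv=cv2.cvtColor(c['pixels'],cv2.COLOR_RGB2HSV)
    R=np.zeros(hsv.shape[:2],np.uint8); R[roi[2]:roi[3],roi[0]:roi[1]]=1
    def m(lo,hi): return cv2.inRange(hsv,lo,hi)*R
    b=m((105,140,60),(125,255,255)); b=cv2.morphologyEx(b,cv2.MORPH_CLOSE,np.ones((25,25),np.uint8))
    b=cv2.morphologyEx(b,cv2.MORPH_OPEN,np.ones((5,5),np.uint8))
    k=max(cv2.findContours(b,0,1)[0],key=cv2.contourArea)[:,0]
    P=onz(c,k,.015)[:,:2]; r=cv2.minAreaRect((P*1000).astype(np.float32)); print(n,'lid',r)
    bk=m((0,0,0),(179,255,45)); k=max(cv2.findContours(bk,0,1)[0],key=cv2.contourArea)[:,0]
    P=onz(c,k,.046)[:,:2]; print(' handle',cv2.minAreaRect((P*1000).astype(np.float32)))
    o=m((5,150,100),(18,255,255)); 
    for q in cv2.findContours(o,0,1)[0]:
        if cv2.contourArea(q)>40: print('  clip',onz(c,q[:,0].mean(0),.03)[0].round(3))
    if n=='side':
        P=onz(c,[(204,116),(258,111),(270,158),(216,166)],.084); print('box',P.round(3).tolist(),P.mean(0),np.linalg.norm(np.diff(P,axis=0),axis=1))
        print('red',onz(c,[(301,128)],.07),'green',onz(c,[(224,102)],.08),'bottlecap',onz(c,[(270,147)],.17), 'spat',onz(c,[(200,315)],.01))
E
```

```text
side lid ((551.560302734375, -235.630126953125), (163.34042358398438, 208.93069458007812), 13.27050495147705)
 handle ((555.78955078125, -264.5400695800781), (18.602033615112305, 70.09156036376953), 8.466651916503906)
  clip [ 0.47 -0.32  0.03]
  clip [ 0.659 -0.278  0.03 ]
  clip [ 0.441 -0.203  0.03 ]
  clip [ 0.631 -0.156  0.03 ]
box [[0.425, 0.318, 0.084], [0.585, 0.324, 0.084], [0.589, 0.099, 0.084], [0.449, 0.086, 0.084]] [0.51196814 0.20677313 0.084     ] [0.15958365 0.2242716  0.13999071]
red [[0.69854059 0.24024783 0.07      ]] green [[0.48816976 0.39436421 0.08      ]] bottlecap [[0.57825732 0.03363838 0.17      ]] spat [[ 0.39410582 -0.28234587  0.01      ]]
scene lid ((551.9497680664062, -237.79098510742188), (167.41453552246094, 207.8973388671875), 12.93221664428711)
 handle ((565.3091430664062, -243.53036499023438), (38.439659118652344, 119.9028549194336), 13.02071475982666)
  clip [ 0.67  -0.277  0.03 ]
  clip [ 0.64  -0.156  0.03 ]
  clip [ 0.473 -0.32   0.03 ]
  clip [ 0.45  -0.202  0.03 ]
```

>>> jog_arm([
  [[0.385, -0.365, 0.062, -70, 0.088], [0.385, -0.365, 0.062, -70, 0.088], [0.385, -0.365, 0.062, -70, 0.088], [0.385, -0.365, 0.062, -70, 0.088], [0.385, -0.365, 0.062, -70, 0.088], [0.385, -0.365, 0.062, -70, 0.088], [0.385, -0.365, 0.062, -70, 0.088], [0.385, -0.365, 0.062, -70, 0.088], [0.385, -0.365, 0.062, -70, 0.088], [0.385, -0.365, 0.062, -70, 0.088], [0.385, -0.365, 0.062, -70, 0.088], [0.385, -0.365, 0.062, -70, 0.088], [0.385, -0.365, 0.062, -70, 0.088], [0.385, -0.365, 0.062, -70, 0.088], [0.385, -0.365, 0.062, -70, 0.088], [0.385, -0.365, 0.062, -70, 0.088], [0.385, -0.365, 0.062, -70, 0.088]],
])

```text
time: 1.67
ee_pos: [0.5089, 0.1715, 0.3008]
ee_rot: [-0.0, 0.663, 0.749, -0.0]
ft_force: [0.5, 0.7, 0.4]
gripper_width: 0.088
grip_force: 0.0
```

```bash
python3 - <<'E'
from h import *
c=cap('wrist'); save(c,'w1.png'); print(c['s']['ee_pos'],c['s']['ee_rot'],c['s']['time'])
np.savez('w1.npz',pos=c['s']['ee_pos'],rot=c['s']['ee_rot'])
E
```

```text
[0.50886952 0.17154483 0.30077303] [-1.86440576e-04  6.62804610e-01  7.48792368e-01 -5.81618382e-05] 1.6667
```

View pics/w1.png

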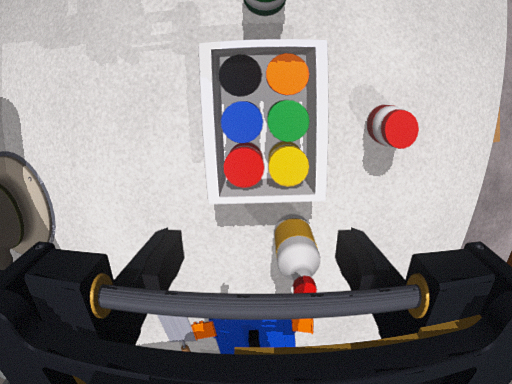

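The wrist view shows the box rim with outer corners near (200,43), (327,40), (325,200) and (209,203). The red jar is at (400,128) and the bottle, at (297,250), sits past the near end.

```bash
python3 - <<'E'
from h import *
c=cap('wrist'); hsv=cv2.cvtColor(c['pixels'],cv2.COLOR_RGB2HSV); g=hsv[:,:,2]
print('vals rim',g[120,320],g[120,323],g[47,260],g[198,260],g[120,208],'table',g[120,335],g[120,190])
for th in (215,222,230):
    m=((g>th)&(hsv[:,:,1]<40)).astype(np.uint8); m[:30]=0;m[212:]=0;m[:,:190]=0;m[:,340:]=0
    m=cv2.morphologyEx(m,cv2.MORPH_OPEN,np.ones((3,3),np.uint8))
    k=max(cv2.findContours(m,0,1)[0],key=cv2.contourArea)[:,0]
    h=cv2.approxPolyDP(cv2.convexHull(k),6,True)[:,0]
    for z in (.084,.075): print(th,z,cv2.minAreaRect((onz(c,k,z)[:,:2]*1000).astype(np.float32)),h.tolist())
P=onz(c,[(200,43),(327,40),(325,200),(209,203)],.084);print(P.round(3).tolist(),P.mean(0))
print('bottle cap',onz(c,[(304,287)],.17),'red',onz(c,[(401,128)],.07))
E
```

```text
vals rim 238 239 115 241 240 table 222 208
215 0.084 ((510.3045654296875, 217.94430541992188), (202.05499267578125, 235.8101806640625), 6.906238555908203) [[335, 30], [339, 211], [190, 211], [199, 43]]
215 0.075 ((510.5932312011719, 217.08042907714844), (207.05416870117188, 241.64450073242188), 6.90623664855957) [[335, 30], [339, 211], [190, 211], [199, 43]]
222 0.084 ((511.1539611816406, 213.16505432128906), (201.5613555908203, 226.0779571533203), 6.895206451416016) [[326, 40], [339, 211], [192, 211], [199, 43]]
222 0.075 ((511.463623046875, 212.18295288085938), (206.54835510253906, 231.67152404785156), 6.895204544067383) [[326, 40], [339, 211], [192, 211], [199, 43]]
230 0.084 ((509.9700012207031, 216.8387451171875), (154.6543426513672, 206.09275817871094), 8.628618240356445) [[326, 40], [325, 199], [209, 203], [200, 44]]
230 0.075 ((510.2504577636719, 215.94754028320312), (158.4807891845703, 211.19183349609375), 8.628623962402344) [[326, 40], [325, 199], [209, 203], [200, 44]]
[[0.42, 0.307, 0.084], [0.572, 0.33, 0.084], [0.602, 0.127, 0.084], [0.45, 0.104, 0.084]] [0.51076778 0.21690565 0.084     ]
bottle cap [[0.57624708 0.04658227 0.17      ]] red [[0.69616258 0.2376442  0.07      ]]
```

>>> jog_arm([
  [[0.043, -0.47, -0.05, 6, 0.088], [0.043, -0.47, -0.05, 6, 0.088], [0.043, -0.47, -0.05, 6, 0.088], [0.043, -0.47, -0.05, 6, 0.088], [0.043, -0.47, -0.05, 6, 0.088], [0.043, -0.47, -0.05, 6, 0.088], [0.043, -0.47, -0.05, 6, 0.088], [0.043, -0.47, -0.05, 6, 0.088], [0.043, -0.47, -0.05, 6, 0.088], [0.043, -0.47, -0.05, 6, 0.088], [0.043, -0.47, -0.05, 6, 0.088], [0.043, -0.47, -0.05, 6, 0.088], [0.043, -0.47, -0.05, 6, 0.088], [0.043, -0.47, -0.05, 6, 0.088], [0.043, -0.47, -0.05, 6, 0.088]],
])

```text
time: 3.02
ee_pos: [0.553, -0.2978, 0.2511]
ee_rot: [0.0, 0.623, 0.782, 0.0]
ft_force: [1.2, -0.1, 0.5]
gripper_width: 0.0881
grip_force: 0.0
```

```bash
python3 - <<'E'
from h import *
c=cap('wrist'); save(c,'w2.png'); print(c['s']['ee_pos'],c['s']['ee_rot'],c['s']['time'])
hsv=cv2.cvtColor(c['pixels'],cv2.COLOR_RGB2HSV)
H=proj(c,[[.552,-.237,.041]])[0]; print('exp',H)
b=cv2.inRange(hsv,(105,130,50),(125,255,255)); b[235:]=0
b=cv2.morphologyEx(b,cv2.MORPH_CLOSE,np.ones((31,31),np.uint8));b=cv2.morphologyEx(b,cv2.MORPH_OPEN,np.ones((7,7),np.uint8))
k=max(cv2.findContours(b,0,1)[0],key=cv2.contourArea)[:,0]
print('lid',cv2.minAreaRect((onz(c,k,.015)[:,:2]*1000).astype(np.float32)),k.min(0),k.max(0))
bk=cv2.inRange(hsv,(0,0,0),(179,255,50)); R=np.zeros_like(bk); cv2.circle(R,(int(H[0]),int(H[1])),70,255,-1); bk&=R
k=max(cv2.findContours(bk,0,1)[0],key=cv2.contourArea)[:,0]
print('handle',cv2.minAreaRect((onz(c,k,.048)[:,:2]*1000).astype(np.float32)),k.min(0),k.max(0))
E
```

```text
[ 0.55296102 -0.29777465  0.25111812] [4.46357468e-05 6.22662477e-01 7.82490523e-01 1.38437744e-04] 3.0167
exp [270.27468509 111.17576294]
lid ((550.964111328125, -235.33558654785156), (164.82362365722656, 210.94058227539062), 12.974506378173828) [205  28] [332 187]
handle ((539.72119140625, -189.5153045654297), (17.29814910888672, 4.735903739929199), 13.473752975463867) [262  68] [277  72]
```

View pics/w2.png

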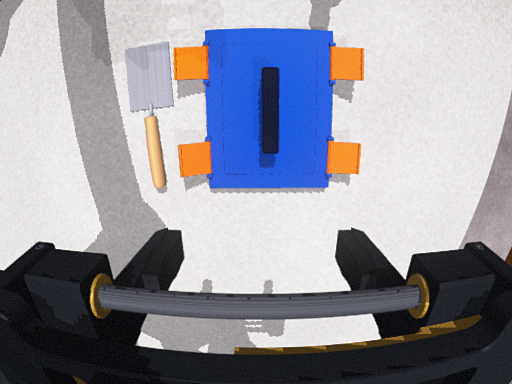

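The wrist view has the lid centred at (270,108), with the handle running from (263,68) to (277,153) and lined up with the fingers. The measured size of 165 x 211 mm matches, so I'll descend and grip.

>>> jog_arm([
  [[-0.002, 0.0635, -0.1, 0, 0.088], [-0.002, 0.0635, -0.1, 0, 0.088], [-0.002, 0.0635, -0.1, 0, 0.088], [-0.002, 0.0635, -0.14, 0, 0.088], [-0.002, 0.0635, -0.17, 0, 0.088], [-0.002, 0.0635, -0.2, 0, 0.088], [-0.002, 0.0635, -0.22, 0, 0.088], [-0.002, 0.0635, -0.229, 0, 0.088], [-0.002, 0.0635, -0.229, 0, 0.088], [-0.002, 0.0635, -0.229, 0, 0.01], [-0.002, 0.0635, -0.229, 0, 0.01], [-0.002, 0.0635, -0.229, 0, 0.01], [-0.002, 0.0635, -0.229, 0, 0.01], [-0.002, 0.0635, -0.229, 0, 0.01], [-0.002, 0.0635, -0.229, 0, 0.01], [-0.002, 0.0635, -0.229, 0, 0.01], [-0.002, 0.0635, -0.229, 0, 0.01], [-0.002, 0.0635, -0.229, 0, 0.01]],
], newtons=40)

```text
time: 4.57
ee_pos: [0.5507, -0.2359, 0.0218]
ee_rot: [-0.0, 0.623, 0.782, 0.0]
ft_force: [0.0, 0.4, -0.4]
gripper_width: 0.0302
grip_force: 0.0
```

>>> jog_arm([
  [[0, 0, 0, 0, 0.01], [0, 0, 0, 0, 0.01], [0, 0, 0, 0, 0.01], [0, 0, 0, 0, 0.01], [0, 0, 0, 0, 0.01], [0, 0, 0, 0, 0.01], [0, 0, 0.005, 0, 0.01], [0, 0, 0.015, 0, 0.01], [0, 0, 0.03, 0, 0.01], [0, 0, 0.055, 0, 0.01], [0, 0, 0.085, 0, 0.01], [0, 0, 0.115, 0, 0.01], [0, 0, 0.145, 0, 0.01], [0, 0, 0.175, 0, 0.01], [0, 0, 0.205, 0, 0.01], [0, 0, 0.22, 0, 0.01], [0, 0, 0.228, 0, 0.01], [0, 0, 0.228, 0, 0.01]],
])

```text
time: 6.07
ee_pos: [0.5507, -0.2359, 0.2514]
ee_rot: [0.001, 0.623, 0.782, 0.0]
ft_force: [-0.1, 0.0, -5.7]
gripper_width: 0.019
grip_force: 40.0
```

>>> jog_arm([
  [[-0.001, 0.01, 0, 0, 0.01], [-0.002, 0.03, 0, -0.5, 0.01], [-0.005, 0.055, 0, -1, 0.01], [-0.008, 0.085, 0, -1.5, 0.01], [-0.011, 0.12, 0, -2, 0.01], [-0.014, 0.155, 0, -2.5, 0.01], [-0.017, 0.19, 0, -3, 0.01], [-0.02, 0.225, 0, -3.5, 0.01], [-0.023, 0.26, 0, -4, 0.01], [-0.027, 0.295, 0, -4.4, 0.01], [-0.03, 0.33, 0, -4.4, 0.01], [-0.033, 0.365, 0, -4.4, 0.01], [-0.036, 0.395, 0, -4.4, 0.01], [-0.038, 0.42, 0, -4.4, 0.01], [-0.04, 0.437, 0, -4.4, 0.01], [-0.0405, 0.448, 0, -4.4, 0.01], [-0.0405, 0.453, 0, -4.4, 0.01], [-0.0405, 0.453, 0, -4.4, 0.01], [-0.0405, 0.453, 0, -4.4, 0.01]],
])

```text
time: 7.65
ee_pos: [0.5102, 0.2165, 0.2492]
ee_rot: [-0.0, 0.653, 0.757, -0.001]
ft_force: [0.1, -1.0, -5.9]
gripper_width: 0.0189
grip_force: 40.0
```

```bash
python3 - <<'E'
from h import *
c=cap('side'); s=cap('scene'); save(c,'s3.png'); st=c['s']; print(st['ee_pos'],st['ee_rot'])
z=st['ee_pos'][2]-.012+.005
for n,c in (('side',c),('scene',s)):
    hsv=cv2.cvtColor(c['pixels'],cv2.COLOR_RGB2HSV)
    E=proj(c,[[*st['ee_pos'][:2],z]])[0]; print(n,E)
    b=cv2.inRange(hsv,(105,130,50),(125,255,255)); R=np.zeros_like(b); cv2.circle(R,(int(E[0]),int(E[1])),85 if n=='side' else 70,255,-1); b&=R
    b=cv2.morphologyEx(b,cv2.MORPH_CLOSE,np.ones((25,25),np.uint8));b=cv2.morphologyEx(b,cv2.MORPH_OPEN,np.ones((5,5),np.uint8))
    k=max(cv2.findContours(b,0,1)[0],key=cv2.contourArea)[:,0]
    print('lid',cv2.minAreaRect((onz(c,k,z)[:,:2]*1000).astype(np.float32)))
E
```

```text
[0.51015549 0.21653167 0.24919853] [-2.07435463e-04  6.52960764e-01  7.57391477e-01 -5.89948560e-04]
side [232.92108642  82.02274233]
lid ((549.7529907226562, 323.6219482421875), (460.1705322265625, 234.21372985839844), 80.0184097290039)
scene [310.72377931 108.93487286]
lid ((512.238037109375, 212.16111755371094), (161.982421875, 207.43203735351562), 8.921523094177246)
```

View pics/s3.png

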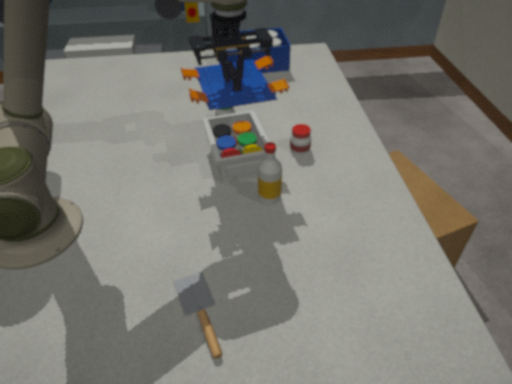

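The side view has the lid hanging level above the box at (235,85), clips open, clear of the bottle. The yaw of 8.9° agrees with the box, so I'll lower it.

>>> jog_arm([
  [[0, 0, -0.01, 0, 0.01], [0, 0, -0.03, 0, 0.01], [0, 0, -0.055, 0, 0.01], [0, 0, -0.08, 0, 0.01], [0, 0, -0.1, 0, 0.01], [0, 0, -0.115, 0, 0.01], [0, 0, -0.125, 0, 0.01], [0, 0, -0.13, 0, 0.01], [0, 0, -0.134, 0, 0.01], [0, 0, -0.138, 0, 0.01], [0, 0, -0.141, 0, 0.01], [0, 0, -0.143, 0, 0.01], [0, 0, -0.145, 0, 0.01], [0, 0, -0.146, 0, 0.01], [0, 0, -0.146, 0, 0.01]],
])

```text
time: 9.0
ee_pos: [0.5102, 0.2172, 0.1037]
ee_rot: [0.0, 0.653, 0.758, 0.0]
ft_force: [-0.5, -0.8, -4.7]
gripper_width: 0.0193
grip_force: 40.0
```

>>> jog_arm([
  [[0, 0, -0.001, 0, 0.01], [0, 0, -0.002, 0, 0.01], [0, 0, -0.003, 0, 0.01], [0, 0, -0.004, 0, 0.01], [0, 0, -0.005, 0, 0.01], [0, 0, -0.006, 0, 0.01], [0, 0, -0.006, 0, 0.01], [0, 0, -0.006, 0, 0.01]],
])

```text
time: 9.67
ee_pos: [0.5102, 0.2172, 0.0977]
ee_rot: [-0.0, 0.653, 0.758, -0.0]
ft_force: [0.2, -1.2, -5.4]
gripper_width: 0.0193
grip_force: 40.0
```

>>> jog_arm([
  [[0, 0, -0.0005, 0, 0.01], [0, 0, -0.001, 0, 0.01], [0, 0, -0.0015, 0, 0.01], [0, 0, -0.002, 0, 0.01], [0, 0, -0.002, 0, 0.01], [0, 0, -0.002, 0, 0.01]],
])

```text
time: 10.17
ee_pos: [0.5103, 0.2172, 0.0959]
ee_rot: [0.0, 0.653, 0.758, 0.0]
ft_force: [-1.0, 0.3, -3.1]
gripper_width: 0.0194
grip_force: 40.0
```

>>> jog_arm([
  [[0, 0, -0.0005, 0, 0.01], [0, 0, -0.001, 0, 0.01], [0, 0, -0.001, 0, 0.01]],
])

```text
time: 10.42
ee_pos: [0.5103, 0.2171, 0.0958]
ee_rot: [0.0, 0.653, 0.758, 0.0]
ft_force: [-3.7, -1.5, 7.3]
gripper_width: 0.0195
grip_force: 40.0
```

>>> jog_arm([
  [[0, 0, 0.001, 0, 0.06], [0, 0, 0.001, 0, 0.06], [0, 0, 0.001, 0, 0.06], [0, 0, 0.001, 0, 0.06], [0, 0, 0.001, 0, 0.06], [0, 0, 0.001, 0, 0.06], [0, 0, 0.02, 0, 0.06], [0, 0, 0.05, 0, 0.06], [0, 0, 0.08, 0, 0.06], [0, 0, 0.11, 0, 0.0], [0, 0, 0.14, 0, 0.0], [0, -0.03, 0.16, 0, 0.0], [0, -0.05, 0.17, 0, 0.0], [0, -0.05, 0.17, 0, 0.0], [0, -0.05, 0.17, 0, 0.0]],
])

```text
time: 11.67
ee_pos: [0.5103, 0.1667, 0.2649]
ee_rot: [0.0, 0.653, 0.757, 0.0]
ft_force: [-0.4, 0.0, -0.8]
gripper_width: 0.0221
grip_force: 0.0
```

```bash
python3 - <<'E'
from h import *
c=cap('wrist'); save(c,'w4.png'); print(c['s']['ee_pos'],c['s']['ee_rot'],c['s']['time'])
hsv=cv2.cvtColor(c['pixels'],cv2.COLOR_RGB2HSV)
b=cv2.inRange(hsv,(105,130,50),(125,255,255)); b[225:]=0
b=cv2.morphologyEx(b,cv2.MORPH_CLOSE,np.ones((31,31),np.uint8));b=cv2.morphologyEx(b,cv2.MORPH_OPEN,np.ones((7,7),np.uint8))
k=max(cv2.findContours(b,0,1)[0],key=cv2.contourArea)[:,0]
print('lid',cv2.minAreaRect((onz(c,k,.089)[:,:2]*1000).astype(np.float32)),k.min(0),k.max(0))
o=cv2.inRange(hsv,(5,150,100),(18,255,255))
for q in cv2.findContours(o,0,1)[0]:
    if cv2.contourArea(q)>60: print('  clip',onz(c,q[:,0].mean(0),.1)[0].round(3))
E
```

```text
[0.5103294  0.16674639 0.26491851] [1.68469727e-04 6.53427775e-01 7.56988774e-01 3.32401035e-04] 11.6667
lid ((509.9290771484375, 217.25579833984375), (166.67422485351562, 211.2393035888672), 8.519201278686523) [190  26] [340 212]
  clip [0.423 0.141 0.1  ]
  clip [0.615 0.172 0.1  ]
  clip [0.596 0.293 0.1  ]
  clip [0.404 0.264 0.1  ]
```

View pics/w4.png

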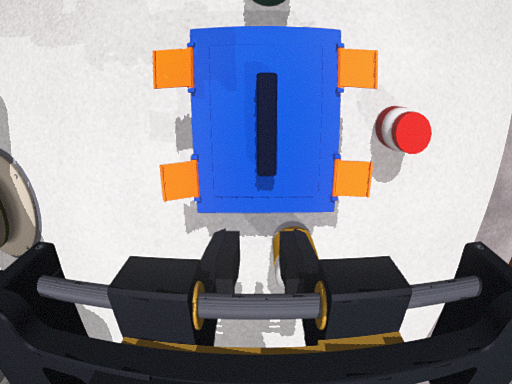

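The wrist view has the lid flat on the box, centred at (265,120), with all four clips open at (173,69), (357,69), (180,181) and (352,178). Measured centre is (0.510, 0.217) at 8.5°, which matches the box. Next is clip a, at the far +x corner.

>>> jog_arm([
  [[0.03, 0.035, 0, 0, 0], [0.06, 0.07, 0, 0, 0], [0.085, 0.105, -0.02, 0, 0], [0.102, 0.1285, -0.05, 0, 0], [0.102, 0.1285, -0.09, 0, 0], [0.102, 0.1285, -0.12, 0, 0], [0.102, 0.1285, -0.135, 0, 0], [0.102, 0.1285, -0.145, 0, 0], [0.102, 0.1285, -0.155, 0, 0], [0.102, 0.1285, -0.165, 0, 0], [0.102, 0.1285, -0.175, 0, 0], [0.102, 0.1285, -0.185, 0, 0], [0.102, 0.1285, -0.192, 0, 0], [0.102, 0.1285, -0.198, 0, 0], [0.102, 0.1285, -0.198, 0, 0]],
])

```text
time: 12.97
ee_pos: [0.6118, 0.2954, 0.0655]
ee_rot: [-0.0, 0.653, 0.757, -0.001]
ft_force: [0.2, -0.2, -0.9]
gripper_width: 0.0006
grip_force: 0.0
```

```bash
python3 - <<'E'
from h import *
c=cap('side'); im=c['pixels'][60:210,160:360]; w=cap('wrist')['pixels']
im=cv2.resize(im,(512,384),interpolation=cv2.INTER_CUBIC)
cv2.imwrite('pics/p5.png',np.hstack([im,w])[:,:,::-1][:,:,:][:, :800+224][:, ::1] if 0 else cv2.resize(np.hstack([im,w]),(800,300))[:,:,::-1]); s=arm.sense(); print(s['ft_force'],s['gripper_width'])
E
```

```text
[-0.00091488 -0.51947097  0.11223239] 0.0003072605217063952
```

View pics/p5.png

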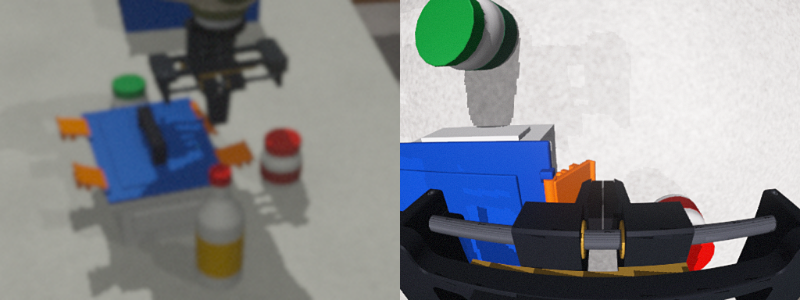

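The left half shows the closed fingers outside clip a with the clip swung down. The wrist half shows the flap beside the finger at (575,185). Now I'll push straight in.

>>> jog_arm([
  [[-0.002, -0.0003, 0, 0, 0], [-0.004, -0.0006, 0, 0, 0], [-0.006, -0.0009, 0, 0, 0], [-0.008, -0.0012, 0, 0, 0], [-0.01, -0.0015, 0, 0, 0], [-0.01, -0.0015, 0, 0, 0]],
])

```text
time: 13.57
ee_pos: [0.6035, 0.2943, 0.0673]
ee_rot: [0.001, 0.653, 0.757, 0.002]
ft_force: [6.8, 0.9, -3.1]
gripper_width: 0.0006
grip_force: 3.1
```

>>> jog_arm([
  [[-0.001, -0.0001, 0, 0, 0], [-0.002, -0.0003, -0.001, 0, 0], [-0.003, -0.0004, -0.001, 0, 0], [-0.004, -0.0006, -0.001, 0, 0], [-0.004, -0.0006, -0.001, 0, 0]],
])

```text
time: 13.98
ee_pos: [0.5998, 0.2938, 0.0666]
ee_rot: [0.001, 0.653, 0.757, 0.002]
ft_force: [9.5, 1.9, -2.6]
gripper_width: 0.0004
grip_force: 4.7
```

>>> jog_arm([
  [[-0.001, -0.0001, 0, 0, 0], [-0.002, -0.0003, 0, 0, 0], [-0.003, -0.0004, 0, 0, 0], [-0.003, -0.0004, 0, 0, 0]],
])

```text
time: 14.32
ee_pos: [0.5976, 0.2941, 0.0669]
ee_rot: [0.002, 0.653, 0.757, 0.003]
ft_force: [12.5, 5.4, -1.9]
gripper_width: 0.0004
grip_force: 6.3
```

>>> jog_arm([
  [[0.01, 0.0015, 0, 0, 0], [0.025, 0.004, 0, 0, 0], [0.025, 0.004, 0.03, 0, 0], [0.025, 0.004, 0.07, 0, 0], [0.02, -0.02, 0.11, 0, 0], [-0.01, -0.05, 0.15, 0, 0], [-0.04, -0.08, 0.18, 0, 0], [-0.07, -0.11, 0.198, 0, 0], [-0.085, -0.127, 0.198, 0, 0], [-0.085, -0.127, 0.198, 0, 0]],
])

```text
time: 15.15
ee_pos: [0.5073, 0.1641, 0.2664]
ee_rot: [0.001, 0.653, 0.757, 0.0]
ft_force: [1.3, 1.0, 0.3]
gripper_width: 0.0006
grip_force: 0.0
```

```bash
cat > clips.py <<'E'
from h import *
c=cap('wrist'); s=c['s']; print(s['ee_pos'].round(4),s['time'])
hsv=cv2.cvtColor(c['pixels'],cv2.COLOR_RGB2HSV)
b=cv2.inRange(hsv,(105,130,50),(125,255,255)); b[225:]=0
b=cv2.morphologyEx(b,cv2.MORPH_CLOSE,np.ones((31,31),np.uint8));b=cv2.morphologyEx(b,cv2.MORPH_OPEN,np.ones((7,7),np.uint8))
k=max(cv2.findContours(b,0,1)[0],key=cv2.contourArea)[:,0]
r=cv2.minAreaRect((onz(c,k,.089)[:,:2]*1000).astype(np.float32)); print('lid',r)
a=np.deg2rad(8.5); U=np.array([[np.cos(a),np.sin(a)],[-np.sin(a),np.cos(a)]])
o=cv2.inRange(hsv,(5,150,60),(18,255,255)); o[225:]=0
n,l,st,_=cv2.connectedComponentsWithStats(o)
for i in range(1,n):
    if st[i,4]<25: continue
    v,u=np.where(l==i); P=(onz(c,np.c_[u,v],.09)[:,:2]-[.510,.2172])@U.T*1000
    print('clip u %d..%d v %d..%d px %d'%(P[:,0].min(),P[:,0].max(),P[:,1].min(),P[:,1].max(),st[i,4]))
E
python3 clips.py
```

```text
[0.5073 0.1641 0.2664] 15.15
lid ((506.78466796875, 216.30226135253906), (165.97438049316406, 211.31747436523438), 9.42851734161377)
clip u 73..82 v 41..85 px 272
clip u -128..-81 v 38..82 px 1521
clip u 75..122 v -84..-39 px 1314
clip u -124..-79 v -92..-43 px 1313
```

Clip a now shows only a 9 mm edge from above, so it looks shut. The lid and box shifted about 3 mm, so I'll push less. Next is the diagonal partner, clip c.

>>> jog_arm([
  [[-0.035, -0.01, 0, 0.7, 0], [-0.07, -0.02, 0, 0.7, 0], [-0.102, -0.027, -0.02, 0.7, 0], [-0.102, -0.027, -0.06, 0.7, 0], [-0.102, -0.027, -0.1, 0.7, 0], [-0.102, -0.027, -0.125, 0.7, 0], [-0.102, -0.027, -0.138, 0.7, 0], [-0.102, -0.027, -0.15, 0.7, 0], [-0.102, -0.027, -0.16, 0.7, 0], [-0.102, -0.027, -0.17, 0.7, 0], [-0.102, -0.027, -0.18, 0.7, 0], [-0.102, -0.027, -0.19, 0.7, 0], [-0.102, -0.027, -0.2, 0.7, 0], [-0.102, -0.027, -0.2, 0.7, 0], [-0.1, -0.0267, -0.2, 0.7, 0], [-0.098, -0.0264, -0.2, 0.7, 0], [-0.096, -0.026, -0.2, 0.7, 0], [-0.094, -0.0257, -0.2, 0.7, 0], [-0.094, -0.0257, -0.2, 0.7, 0]],
])

```text
time: 16.78
ee_pos: [0.4141, 0.1404, 0.0632]
ee_rot: [-0.002, 0.648, 0.762, -0.002]
ft_force: [-7.8, -1.0, -3.0]
gripper_width: 0.0005
grip_force: 3.2
```

>>> jog_arm([
  [[0.001, 0.0002, 0.001, 0, 0], [0.002, 0.0003, 0.002, 0, 0], [0.003, 0.0005, 0.002, 0, 0], [0.003, 0.0005, 0.002, 0, 0]],
])

```text
time: 17.12
ee_pos: [0.4159, 0.1407, 0.0649]
ee_rot: [-0.003, 0.648, 0.762, -0.003]
ft_force: [-10.3, -2.8, -5.0]
gripper_width: 0.0003
grip_force: 4.6
```

>>> jog_arm([
  [[0.001, 0.0002, 0, 0, 0], [0.002, 0.0003, 0, 0, 0], [0.002, 0.0003, 0, 0, 0]],
])

```text
time: 17.37
ee_pos: [0.4178, 0.1409, 0.0647]
ee_rot: [-0.003, 0.648, 0.762, -0.003]
ft_force: [-10.1, -3.6, -5.5]
gripper_width: 0.0002
grip_force: 5.0
```

>>> jog_arm([
  [[0.001, 0.0002, 0, 0, 0], [0.002, 0.0003, 0, 0, 0], [0.002, 0.0003, 0, 0, 0]],
])

```text
time: 17.62
ee_pos: [0.4211, 0.1411, 0.0652]
ee_rot: [-0.002, 0.648, 0.762, -0.002]
ft_force: [-7.7, -6.0, -3.0]
gripper_width: 0.0005
grip_force: 4.1
```

>>> jog_arm([
  [[-0.01, -0.0015, 0, 0, 0], [-0.025, -0.004, 0, 0, 0], [-0.025, -0.004, 0.03, 0, 0], [-0.025, -0.004, 0.07, 0, 0], [-0.01, 0, 0.11, 0, 0], [0.02, 0.01, 0.15, 0, 0], [0.055, 0.02, 0.18, 0, 0], [0.087, 0.025, 0.2, 0, 0], [0.087, 0.025, 0.2, 0, 0], [0.087, 0.025, 0.2, 0, 0]],
])

```text
time: 18.45
ee_pos: [0.5128, 0.1669, 0.2677]
ee_rot: [0.002, 0.648, 0.761, 0.002]
ft_force: [-0.9, 0.2, -0.1]
gripper_width: 0.0006
grip_force: 0.0
```

```bash
python3 clips.py
```

```text
[0.5128 0.1669 0.2677] 18.45
lid ((509.40850830078125, 216.67587280273438), (165.66236877441406, 211.26104736328125), 10.443754196166992)
clip u 75..83 v 43..86 px 270
clip u -126..-79 v 37..81 px 1508
clip u 79..126 v -82..-39 px 1302
clip u -83..-75 v -88..-44 px 235
```

>>> jog_arm([
  [[0.04, 0.003, 0, 1, 0], [0.08, 0.006, 0, 1, 0], [0.119, 0.009, -0.02, 1, 0], [0.119, 0.009, -0.06, 1, 0], [0.119, 0.009, -0.1, 1, 0], [0.119, 0.009, -0.125, 1, 0], [0.119, 0.009, -0.138, 1, 0], [0.119, 0.009, -0.15, 1, 0], [0.119, 0.009, -0.16, 1, 0], [0.119, 0.009, -0.17, 1, 0], [0.119, 0.009, -0.18, 1, 0], [0.119, 0.009, -0.19, 1, 0], [0.119, 0.009, -0.2, 1, 0], [0.119, 0.009, -0.2, 1, 0], [0.117, 0.0087, -0.2, 1, 0], [0.115, 0.0083, -0.2, 1, 0], [0.113, 0.008, -0.2, 1, 0], [0.111, 0.0076, -0.2, 1, 0], [0.109, 0.0073, -0.2, 1, 0], [0.109, 0.0073, -0.2, 1, 0]],
])

```text
time: 20.17
ee_pos: [0.6216, 0.1734, 0.0669]
ee_rot: [0.003, 0.642, 0.767, 0.002]
ft_force: [11.3, -1.5, -4.6]
gripper_width: 0.0008
grip_force: 4.5
```

>>> jog_arm([
  [[-0.001, -0.0002, 0, 0, 0], [-0.002, -0.0004, 0, 0, 0], [-0.003, -0.0005, 0, 0, 0], [-0.003, -0.0005, 0, 0, 0]],
])

```text
time: 20.5
ee_pos: [0.6191, 0.1727, 0.067]
ee_rot: [0.003, 0.642, 0.767, 0.003]
ft_force: [12.4, -1.6, -4.8]
gripper_width: 0.0005
grip_force: 5.3
```

>>> jog_arm([
  [[-0.001, -0.0002, 0, 0, 0], [-0.002, -0.0004, 0, 0, 0], [-0.003, -0.0005, 0, 0, 0], [-0.003, -0.0005, 0, 0, 0]],
])

```text
time: 20.83
ee_pos: [0.6162, 0.172, 0.0669]
ee_rot: [0.003, 0.642, 0.767, 0.002]
ft_force: [12.9, -2.9, -5.8]
gripper_width: 0.0004
grip_force: 5.8
```

>>> jog_arm([
  [[0.01, 0.0015, 0, 0, 0], [0.025, 0.004, 0, 0, 0], [0.025, 0.004, 0.03, 0, 0], [0.025, 0.004, 0.07, 0, 0], [0.01, 0, 0.11, 0, 0], [-0.025, 0, 0.15, 0, 0], [-0.06, 0, 0.18, 0, 0], [-0.098, -0.003, 0.2, 0, 0], [-0.1, -0.003, 0.2, 0, 0], [-0.1, -0.003, 0.2, 0, 0]],
])

```text
time: 21.67
ee_pos: [0.5109, 0.1702, 0.2697]
ee_rot: [0.002, 0.641, 0.767, 0.002]
ft_force: [0.1, 0.6, 0.5]
gripper_width: 0.0003
grip_force: 0.0
```

```bash
python3 clips.py
```

```text
[0.5109 0.1702 0.2697] 21.6667
lid ((506.3002014160156, 216.42691040039062), (165.8863067626953, 211.31234741210938), 9.043225288391113)
clip u -129..-82 v 39..83 px 1505
clip u 72..81 v 40..84 px 267
clip u -89..-82 v -85..-41 px 226
clip u 73..81 v -85..-40 px 233
```

>>> jog_arm([
  [[-0.03, 0.022, 0, -1, 0], [-0.06, 0.044, 0, -1, 0], [-0.09, 0.066, 0, -1, 0], [-0.126, 0.09, -0.02, -1, 0], [-0.126, 0.09, -0.06, -1, 0], [-0.126, 0.09, -0.1, -1, 0], [-0.126, 0.09, -0.125, -1, 0], [-0.126, 0.09, -0.138, -1, 0], [-0.126, 0.09, -0.15, -1, 0], [-0.126, 0.09, -0.16, -1, 0], [-0.126, 0.09, -0.17, -1, 0], [-0.126, 0.09, -0.18, -1, 0], [-0.126, 0.09, -0.19, -1, 0], [-0.126, 0.09, -0.202, -1, 0], [-0.126, 0.09, -0.202, -1, 0], [-0.124, 0.0903, -0.202, -1, 0], [-0.122, 0.0906, -0.202, -1, 0], [-0.12, 0.0909, -0.202, -1, 0], [-0.118, 0.0912, -0.202, -1, 0], [-0.118, 0.0912, -0.202, -1, 0]],
])

```text
time: 23.38
ee_pos: [0.3935, 0.2606, 0.0632]
ee_rot: [-0.002, 0.648, 0.761, -0.002]
ft_force: [-7.1, -1.5, -3.9]
gripper_width: 0.0005
grip_force: 3.0
```

>>> jog_arm([
  [[0.001, 0.0002, 0, 0, 0], [0.002, 0.0003, 0, 0, 0], [0.003, 0.0005, 0, 0, 0], [0.003, 0.0005, 0, 0, 0]],
])

```text
time: 23.72
ee_pos: [0.3959, 0.261, 0.063]
ee_rot: [-0.002, 0.648, 0.761, -0.003]
ft_force: [-8.1, -2.0, -4.5]
gripper_width: 0.0006
grip_force: 4.0
```

>>> jog_arm([
  [[0.001, 0.0002, 0.001, 0, 0], [0.002, 0.0003, 0.002, 0, 0], [0.003, 0.0005, 0.002, 0, 0], [0.004, 0.0006, 0.002, 0, 0], [0.004, 0.0006, 0.002, 0, 0]],
])

```text
time: 24.13
ee_pos: [0.3983, 0.262, 0.0648]
ee_rot: [-0.003, 0.648, 0.761, -0.004]
ft_force: [-13.6, 3.8, -2.0]
gripper_width: 0.0005
grip_force: 6.9
```

>>> jog_arm([
  [[-0.01, -0.0015, 0, 0, 0], [-0.025, -0.004, 0, 0, 0], [-0.025, -0.004, 0.03, 0, 0], [-0.025, -0.004, 0.07, 0, 0], [-0.01, -0.01, 0.11, 0, 0], [0.02, -0.03, 0.15, 0, 0], [0.055, -0.055, 0.18, 0, 0], [0.087, -0.08, 0.2, 0, 0], [0.109, -0.093, 0.2, 0, 0], [0.109, -0.093, 0.2, 0, 0], [0.109, -0.093, 0.2, 0, 0]],
])

```text
time: 25.05
ee_pos: [0.5132, 0.1676, 0.2665]
ee_rot: [0.001, 0.649, 0.76, 0.001]
ft_force: [-0.4, 0.4, -0.3]
gripper_width: 0.0007
grip_force: 0.0
```

```bash
python3 clips.py; python3 - <<'E'
from h import *
A=cap('side')['pixels'][70:210,180:330]; B=cap('scene')['pixels'][110:230,240:390]
cv2.imwrite('pics/f.png',np.hstack([cv2.resize(A,(400,373),interpolation=2),cv2.resize(B,(400,373),interpolation=2)])[:,:,::-1])
E
```

```text
[0.5132 0.1676 0.2665] 25.05
lid ((507.6837158203125, 216.7220458984375), (165.04248046875, 211.27479553222656), 8.180305480957031)
clip u -87..-80 v 40..84 px 275
clip u 75..83 v 39..84 px 274
clip u -88..-81 v -84..-41 px 226
clip u 74..82 v -85..-42 px 235
```

View pics/f.png

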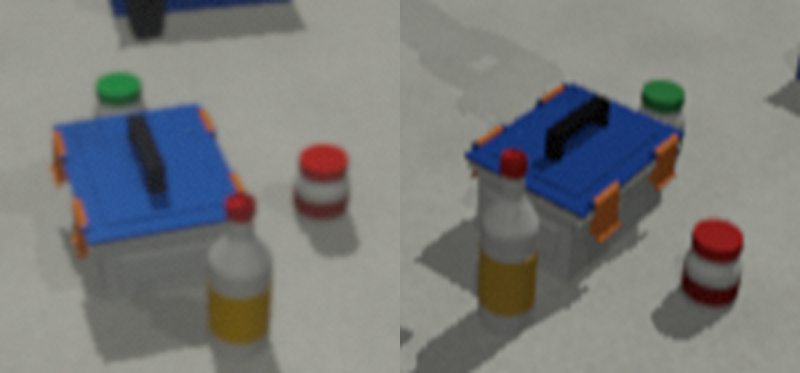

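The view shows all four clips hanging along the box sides at (60,155), (80,225), (605,210) and (665,160), with the bystanders in place. A numeric check of the clip ends follows, since this camera sees half-shut clips poorly from above.

```bash
python3 - <<'E'
from h import *
C=np.array([.5077,.2168]); a=np.deg2rad(8.6); u=np.array([np.cos(a),np.sin(a)]); v=np.array([-u[1],u[0]])
def corners(sx,y,th):
    o=[]
    for r,off in ((0,5),(38,5),(0,1),(38,1),(40,8)):
        for dy in (-21,21):
            x=sx*(81+r*np.sin(th)+off*np.cos(th)); z=90-r*np.cos(th)+off*np.sin(th)
            o.append([*(C+(x*u+(y+dy)*v)/1000),z/1000])
    return np.array(o)
for n in('scene','side'):
    c=cap(n); hsv=cv2.cvtColor(c['pixels'],cv2.COLOR_RGB2HSV); o=cv2.inRange(hsv,(4,120,60),(18,255,255))
    for k,sx,y in (('a',1,62),('b',1,-62),('c',-1,-62),('d',-1,62)):
        p=proj(c,corners(sx,y,0)); lo=p.min(0)-6; hi=p.max(0)+6
        m=o.copy(); m[:int(lo[1])]=0; m[int(hi[1])+1:]=0; m[:,:int(lo[0])]=0; m[:,int(hi[0])+1:]=0
        yy,xx=np.where(m)
        print(n,k,'seen',xx.min(),xx.max(),yy.min(),yy.max(),*['th%.2f: %s'%(t,np.r_[proj(c,corners(sx,y,t)).min(0),proj(c,corners(sx,y,t)).max(0)].round(0)[[0,2,1,3]]) for t in (0,.2,.35)])
E
```

```text
scene a seen 333 343 154 170 th0.00: [334. 344. 154. 171.] th0.20: [336. 345. 154. 171.] th0.35: [336. 347. 154. 171.]
scene b seen 311 321 169 187 th0.00: [312. 322. 169. 188.] th0.20: [313. 324. 169. 188.] th0.35: [313. 326. 169. 188.]
scene c seen 269 277 151 155 th0.00: [266. 276. 151. 167.] th0.20: [264. 276. 150. 166.] th0.35: [263. 276. 150. 165.]
scene d seen 294 300 138 141 th0.00: [289. 299. 137. 152.] th0.20: [288. 299. 137. 151.] th0.35: [286. 299. 137. 150.]
side a seen 256 267 112 136 th0.00: [256. 262. 112. 131.] th0.20: [256. 264. 111. 130.] th0.35: [256. 266. 111. 129.]
side b seen 267 271 136 142 th0.00: [268. 274. 135. 156.] th0.20: [268. 277. 135. 155.] th0.35: [268. 279. 135. 154.]
side c seen 207 211 145 165 th0.00: [207. 212. 146. 168.] th0.20: [204. 211. 146. 168.] th0.35: [202. 211. 146. 167.]
side d seen 200 209 120 146 th0.00: [199. 204. 121. 141.] th0.20: [196. 203. 121. 141.] th0.35: [195. 203. 120. 140.]
```

```bash
python3 -c "
from cell import arm
print(arm.sign_off())"
```

```text
the job is handed in; nothing more can be done
None
```

I handed the job in at about 25 s: the lid is on the box and all four clips measure shut (order a, c, b, d). The box shifted about 3 mm and the bystanders look unmoved; sign-off returned no verdict.

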